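Close and cross-tighten the humidifier's inspection cover

ROBOT

A 6-joint arm with a two-finger parallel gripper is mounted at the origin on the work surface. World frame = base frame: x ahead of the robot, y to its left, z up, the work surface at z = 0. Lengths are in mm, angles in rad, forces in N, time in s.
With the tool pointing down it reaches from about 350 to 925 mm from the base axis. Payload 6.4 kg.
Tool frame: the origin (TCP) lies between the finger pads; the fingertips stand r.tcp_to_tips ahead of it and the grasp point (between the pads) lies 2 mm behind it (r.tcp_to_tips is the distance from the TCP to the fingertips, in mm); z points along the fingers, y is the line along which they close (so a half turn about z gives the same grasp; the last joint's range is limited). The gripper opens to 85 mm and grips with 20 to 120 N. Pads are 22 mm wide; open, the fingers measure 114 mm over their backs; the gripper's body (76 mm by 85 mm) begins 54 mm behind the grasp point. The pads swing forward as they close: fully open they stand 13 mm farther back than shut.
Start: joints at [1.026, 0.245, 1.558, -0, 1.339, -0.174], TCP at [235.533, 605.837, 248.29] pointing down, gripper open.
Joint ranges: [-3.13, 3.13], [-1.02, 2.26], [0.13, 2.54], [-0.95, 4.09], [0.21, 2.88], [-2.74, 2.74]. Speed limits (rad/s): [2.57, 2.57, 3.14, 3.14, 3.14, 3.14].

INTERFACE

Orientations are given as a rotation vector (axis times angle).
In Python, from workcell import read_state, cams, r gives the robot as it stands. The module is installed in compiled form; this text tells all that it offers.
- The arm moves only by the tool step_arm, never from a script. Its argument "steps" is a list that holds one entry, the list of rows, each a list of 7 numbers: the shift along the tool's x, y, z in m, then the turn, a rotation vector about the tool's x, y, z in degrees, then the closure, from -1 (fully open) to 1 (shut). A call has exactly 5 rows; each row shifts and turns the commanded pose from where the row before left it, along the tool's axes as they then stand; what a row does not reach is not made up. A row lasts 1/10 s, in which the tool goes at most 50 mm and 8.59 degrees, less where a joint would pass 70% of its speed; a pose out of reach is approached as far as the arm can. A call is refused whole if a number of a shift passes 0.05 or a number of a turn 8.59, either way. A call with a gripper value outside its range is refused whole. The fingers move at their own pace and stop on an object; "force" is the grip in N (left out, the last holds). Time passes only in rows, so rows that do not move let the fingers close, or fill a call up. It gives the time, the measured TCP pose, the force, the opening and the grip force at its end, in the units of the state.
- read_state(): the state, without advancing time (a new reading comes with each control period).
- cams.snapshot(name): name is "scene" or "top"; returns (picture, depth): 384x512x3 uint8, red, green, blue; 384x512 float32, mm along the optical axis (not along the pixel's ray), 0 where there is no reading.
- cams.calibration(name): a dict with "fov_y" (degrees; the focal length in pixels is half the picture's height over the tangent of half this angle, whatever the lens; pixels are square), "cx", "cy" (the principal point, pixels), "R" (3x3) and "t" (3): a world point X has camera coordinates R X + t. Camera axes: x right, y down, z forward; pixel columns grow to the right and rows downward; lengths in mm; the calibration is good to about 2 mm. A picture is of the moment at which its call begins. calibration takes no time and is no camera call.
- r.close_job(): hands the job in; it is judged then, once.
The state is a dict: "time_s": time; "joint_pos": joint angles; "qd": joint speeds; "joint_torque": joint torques, N m; "position": TCP position; "tool_rot": TCP orientation; "contact_force": force on the tool from outside, world axes, zero at the start; "ft_torque": the same for the moment, N m; "width": finger opening in mm; "gripper_force": force on a finger pad.
Only numpy, scipy, OpenCV 4.12 (cv2) and the standard library are available. Lean on these libraries where they do the work, as an engineer would, in place of code of your own. Each camera call takes 0.05 s, during which the arm holds its last target. There are 200 camera calls.

TASK

Close the humidifier's inspection cover down onto its gasket. Then tighten its four wing screws clockwise in cross order: first one screw and its diagonal opposite, each right up to its mark, and only then the other diagonal pair. A screw is at its mark when its wings are in line with the lines scored on either side of it: stop all four there, not short and not well past, so that the gasket is squeezed evenly, and leave the cheese, bottle and brush where they are.

Things in the scene. Friction and masses are not known exactly. Their poses are not given: they have to be found in the camera images.
- unit: the humidifier: wedge-shaped metal housing fixed on the bench, 300 mm wide, 255 mm deep, 78 mm high at its front (towards the robot), 225 mm at its back; its upper face slopes down towards the robot, 30 degrees from level. Origin: middle of its underside; x to its back, y to its left, z up
- cover (a joint): steel cover on the sloped face, 250 mm wide, 200 mm deep, 6 mm thick, hinged along its upper edge. Radians: 0 = shut on its rubber gasket, grows as the lower edge lifts, to 1.0; starts at 0.35 to 0.75. Stiff hinge (friction 1.3 N m): it stays where left; 2 to 5 N on the handle closes it. No latch: a pull of some 9 N on handle or lower screws opens it again
- cover_hinge (a point): middle of the hinge axis. Its frame turns with the cover: y along the hinge (to the robot's left), x in the cover's plane from lower edge to hinge, z out of the cover's outer face. The outer face is at z = 12 mm; the cover spans x = -200 to 0, y = -125 to 125 mm. Opening turns it about +y. When shut, z leans 30 degrees from upright towards the robot, so a tool square to the cover is tilted so
- cover_handle (a point): top of the middle of the grip bar near the cover's lower edge, at (-186, 0, 42) mm in the frame of cover_hinge, same axes. The bar is 50 mm long (along y), 10 mm thick and 10 mm high, on two legs 8 mm square, its top 30 mm over the cover's face. It can be pressed down or pinched
- wing_near_left (a point): middle of the wings of the lower (nearer the robot) left wing screw of the cover as seen from the robot, at (-160, 80, 42) mm in the frame of cover_hinge, 30 mm over the cover. Its frame turns with the screw: x along the wings, z along the axis, out of the cover. Wings: one blade 40 mm long, 9 mm thick, 24 mm high (18 to 42 mm over the cover); below, a stem 8.4 mm thick and a washer 24 mm across, 4 mm high
- screw_near_left (a joint): turn of the lower (nearer the robot) left wing screw of the cover as seen from the robot, rad, growing clockwise looking onto the cover (tightening). Starts at 0 to 0.45, loose. Tight at 1.40: wings parallel to the hinge, in line with two dark lines scored 24 to 40 mm left and right of it. No stop there: it turns on to 2.4. Stays where left; takes 0.2 to 0.3 N m
- wing_near_right (a point): middle of the wings of the lower (nearer the robot) right wing screw of the cover as seen from the robot, at (-160, -80, 42) mm in the frame of cover_hinge, 30 mm over the cover. Its frame turns with the screw: x along the wings, z along the axis, out of the cover. Wings: one blade 40 mm long, 9 mm thick, 24 mm high (18 to 42 mm over the cover); below, a stem 8.4 mm thick and a washer 24 mm across, 4 mm high
- screw_near_right (a joint): turn of the lower (nearer the robot) right wing screw of the cover as seen from the robot, rad, growing clockwise looking onto the cover (tightening). Starts at 0 to 0.45, loose. Tight at 1.40: wings parallel to the hinge, in line with two dark lines scored 24 to 40 mm left and right of it. No stop there: it turns on to 2.4. Stays where left; takes 0.2 to 0.3 N m
- wing_far_left (a point): middle of the wings of the upper (by the hinge) left wing screw of the cover as seen from the robot, at (-40, 80, 42) mm in the frame of cover_hinge, 30 mm over the cover. Its frame turns with the screw: x along the wings, z along the axis, out of the cover. Wings: one blade 40 mm long, 9 mm thick, 24 mm high (18 to 42 mm over the cover); below, a stem 8.4 mm thick and a washer 24 mm across, 4 mm high
- screw_far_left (a joint): turn of the upper (by the hinge) left wing screw of the cover as seen from the robot, rad, growing clockwise looking onto the cover (tightening). Starts at 0 to 0.45, loose. Tight at 1.40: wings parallel to the hinge, in line with two dark lines scored 24 to 40 mm left and right of it. No stop there: it turns on to 2.4. Stays where left; takes 0.2 to 0.3 N m
- wing_far_right (a point): middle of the wings of the upper (by the hinge) right wing screw of the cover as seen from the robot, at (-40, -80, 42) mm in the frame of cover_hinge, 30 mm over the cover. Its frame turns with the screw: x along the wings, z along the axis, out of the cover. Wings: one blade 40 mm long, 9 mm thick, 24 mm high (18 to 42 mm over the cover); below, a stem 8.4 mm thick and a washer 24 mm across, 4 mm high
- screw_far_right (a joint): turn of the upper (by the hinge) right wing screw of the cover as seen from the robot, rad, growing clockwise looking onto the cover (tightening). Starts at 0 to 0.45, loose. Tight at 1.40: wings parallel to the hinge, in line with two dark lines scored 24 to 40 mm left and right of it. No stop there: it turns on to 2.4. Stays where left; takes 0.2 to 0.3 N m
- cheese: bystander: a round yellow cheese, 124 mm across, 57 mm high, standing on the bench about 250 mm left of the humidifier's middle; origin at the centre of its underside
- bottle: bystander: a white plastic bottle, 56 mm across, 130 mm high, upright on the bench left of the humidifier towards its back; origin at the centre of its underside
- brush: bystander: a wooden brush about 200 mm long, lying on the bench some 250 mm right of the humidifier's middle; origin at its underside

How it is judged:
By the outcome, as a careful person would: the job done as asked, in the order asked, and still so for the second after the job is handed in, with the robot touching nothing.
It also fails if it takes over 69 s, if anything falls off the work surface, if the arm or the gripper's body presses on something with over 40 N, if the wrist force passes 120 N, or if a joint passes its speed limit or range.

## Working session

There is one attempt and no reset: what is moved stays moved. The work goes in short steps, Python scripts to look and compute and a tool call to move; the robot and the scene stay as the last step left them, time stands still between calls to the robot, and variables do not carry over. Pictures are saved under pics/ and viewed, at most 10 in all, crops included, and the job is handed in when it is done.

Besides the shell and the picture viewer there is one more tool, called after "Emit:" as a command line: name --argument value ..., lists and objects as JSON in quotes. step_arm: Moves the arm, as the interface text tells. Its arguments: {"type":"object","properties":{"steps":{"type":"array","items":{"type":"array","items":{"type":"array","items":{"type":"number"}}}},"force":{"type":"number"}},"required":["steps"]}

```bash
mkdir -p pics; ls; python3 - <<'E'
from workcell import read_state,cams,r
import cv2,numpy as np
print(read_state(), r.tcp_to_tips)
for n in("scene","top"):
    p,d=cams.snapshot(n); np.savez(f"pics/{n}0.npz",p=p,d=d)
    cv2.imwrite(f"pics/{n}0.png",p[...,::-1]); print(n,cams.calibration(n))
a=cv2.imread("pics/scene0.png");b=cv2.imread("pics/top0.png")
E
```

```text
pics
{'time_s': 0.0, 'joint_pos': array([ 1.02594674e+00,  2.45836579e-01,  1.55904995e+00,  3.83049020e-05,
        1.33869560e+00, -1.74092305e-01]), 'qd': array([ 1.23713105e-03,  5.67739976e-04,  5.09345162e-04, -5.64641868e-04,
        2.26318911e-03, -8.85549572e-05]), 'joint_torque': array([-2.49573503e-05, -4.29512680e+01, -3.26130366e+01, -1.10633496e-04,
        5.24054660e-03,  9.28347873e-06]), 'position': array([235.20707737, 605.3743935 , 247.14658061]), 'tool_rot': array([-5.78932264e-01, -3.08704024e+00,  2.90403366e-03]), 'contact_force': array([-0.34342154,  0.15490893, -0.28861349]), 'ft_torque': array([-0.032398  , -0.00918243, -0.01898256]), 'gripper_force': 0.0, 'width': 85.43985746054882} 17.0
scene {'fov_y': 56.72347925455624, 'cx': 258.1031986027197, 'cy': 193.7456380796596, 'R': array([[ 0.84013603,  0.54237445,  0.00118356],
       [ 0.46484823, -0.71892047, -0.51678766],
       [-0.27944154,  0.43472211, -0.85611279]]), 't': array([-522.63213428, -171.99424811, 1066.5621592 ])}
top {'fov_y': 53.421770269463806, 'cx': 255.58521040045744, 'cy': 191.27305931997424, 'R': array([[-0.04674679, -0.9989035 , -0.00255651],
       [-0.97529613,  0.04619486, -0.21601736],
       [ 0.21589859, -0.00760477, -0.97638618]]), 't': array([  68.35249183,  607.05168198, 1086.67299019])}
```

```bash
python3 - <<'E'
import cv2,numpy as np
b=cv2.imread("pics/top0.png"); cv2.imwrite("pics/t0.png",cv2.resize(b,(800,600)))
E
```

```text
(no output)
```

View pics/t0.png

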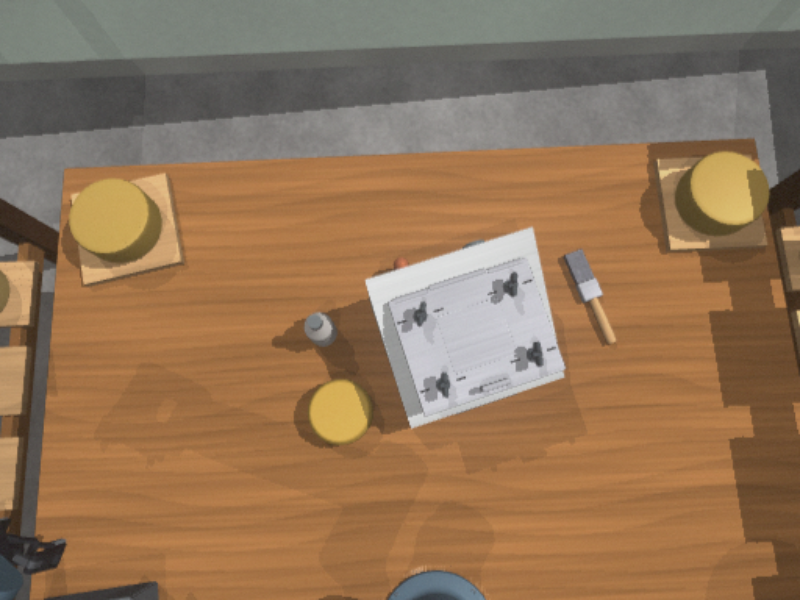

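View pics/scene0.png

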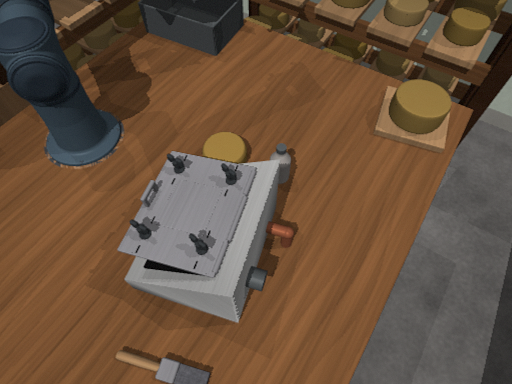

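```bash
cat > h.py <<'E'
import numpy as np,cv2
from workcell import read_state,cams,r
from scipy.spatial.transform import Rotation as Ro
def K(n):
    c=cams.calibration(n); return c,192/np.tan(np.radians(c["fov_y"]/2))
def cloud(n,d):
    c,f=K(n); v,u=np.mgrid[0:384,0:512]
    P=np.stack([(u-c["cx"])/f*d,(v-c["cy"])/f*d,d],-1)
    return (P-c["t"])@c["R"]
def proj(n,X):
    c,f=K(n); q=np.asarray(X)@c["R"].T+c["t"]
    return q[...,:2]/q[...,2:]*f+[c["cx"],c["cy"]]
def ray(n,uv,nrm,off):  # intersect pixel ray with plane nrm.X=off
    c,f=K(n); o=-c["R"].T@c["t"]; dd=c["R"].T@np.array([(uv[0]-c["cx"])/f,(uv[1]-c["cy"])/f,1])
    return o+dd*(off-nrm@o)/(nrm@dd)
def snap(tag):
    for n in("scene","top"):
        p,d=cams.snapshot(n); np.savez(f"pics/{n}{tag}.npz",p=p,d=d)
def load(n,tag):
    z=np.load(f"pics/{n}{tag}.npz"); return z["p"],z["d"]
def crop(n,tag,x0,y0,x1,y1,k,out):
    p,_=load(n,tag); cv2.imwrite(out,cv2.resize(p[y0:y1,x0:x1,::-1],None,fx=k,fy=k,interpolation=cv2.INTER_CUBIC))
def plane(P):
    m=np.ones(len(P),bool)
    for _ in range(8):
        c=np.median(P[m],0) if _==0 else P[m].mean(0)
        n=np.linalg.svd(P[m]-c,full_matrices=False)[2][2]; n*=np.sign(n[2])
        e=(P-c)@n; m=abs(e)<max(2,1.5*e[m].std())
    return n,n@c,m.sum(),e[m].std()
E
python3 - <<'E'
from h import *
for n,poly,rim in (("top",[(254,195),(332,170),(355,238),(273,262)],[(238,184),(335,153),(337,160),(243,190)]),("scene",[(195,158),(252,170),(212,262),(130,243)],None)):
    p,d=load(n,"0"); P=cloud(n,d)
    for pg in (poly,rim):
        if pg is None: continue
        m=np.zeros((384,512),np.uint8); cv2.fillPoly(m,[np.array(pg)],1)
        nn,o,k,s=plane(P[(m>0)&(d>0)]); print(n,nn,o,k,s,"tilt",np.degrees(np.arccos(nn[2])),"yaw of -n",np.degrees(np.arctan2(-nn[1],-nn[0])))
p,d=load("top","0");P=cloud("top",d)
for u,v in [(235,181),(341,147),(264,272),(360,240),(267,202),(327,184),(283,246),(343,227),(313,247),(218,264),(206,208)]: print(u,v,P[v,u].round(0))
crop("top","0",225,140,370,280,5,"pics/t0c.png")
E
```

```text
top [-0.09310941 -0.02538549  0.99533221] 156.52855889889975 3990 1.0731739336632558 tilt 5.538118187405528 yaw of -n 15.250545144240137
top [-0.51274405 -0.1417447   0.84675969] -135.09466183780947 610 1.0553986892982974 tilt 32.139034362198714 yaw of -n 15.45310797429898
scene [-0.08966851 -0.02578907  0.99563773] 157.46945266637803 6205 0.908929638539735 tilt 5.353676074366354 yaw of -n 16.0454757842167
235 181 [605.  94. 222.]
341 147 [ 760. -248.    1.]
264 272 [370.  27.  77.]
360 240 [ 448. -257.   77.]
267 202 [542.  13. 239.]
327 184 [ 580. -142.  246.]
283 246 [430. -21. 225.]
343 227 [ 471. -176.  226.]
313 247 [424. -97. 224.]
218 264 [399. 160.  56.]
206 208 [558. 185. 108.]
```

View pics/t0c.png

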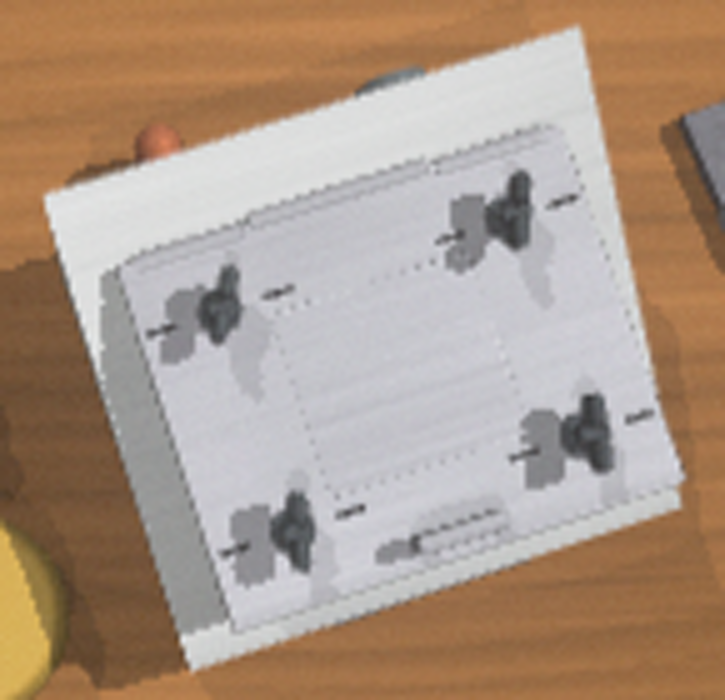

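```bash
cat >> h.py <<'E'
from scipy.optimize import least_squares
SC={"NL":(-160,80),"NR":(-160,-80),"FL":(-40,80),"FR":(-40,-80)}
def frame(yaw,th):  # columns: cover frame axes; th=opening
    return Ro.from_euler("z",yaw).as_matrix()@Ro.from_euler("y",th-np.pi/6).as_matrix()
def fit(obs,x0,th=None):  # obs: list of (cam,uv,local xyz)
    def res(x):
        M=frame(x[3],x[4] if th is None else th); out=[]
        for n,uv,l in obs: out+=list(proj(n,x[:3]+M@np.array(l))-uv)
        return np.array(out)
    s=least_squares(res,x0,loss="soft_l1"); return s.x,res(s.x).reshape(-1,2)
E
cat > f0.py <<'E'
from h import *
def U(c): return (np.array(c)+.5)/5-.5+[225,140]
mk={"FL":((148,333),(295,289)),"FR":((437,241),(578,197)),"NL":((220,553),(366,508)),"NR":((510,458),(655,412))}
obs=[]
for k,(a,b) in mk.items():
    x,y=SC[k]; obs+=[("top",U(a),(x,y+40,12)),("top",U(b),(x,y-40,12))]
for c,l in [((122,262),(0,125,12)),((560,125),(0,-125,12)),((683,480),(-200,-125,12)),((235,632),(-200,125,12))]: obs.append(("top",U(c),l))
x,e=fit(obs,[600,-50,220,.27,.43]); print(x,e.round(1).tolist())
M=frame(x[3],x[4]); print("plane off",M[:,2],M[:,2]@x[:3]+12)
for th in(x[4],0):
    M=frame(x[3],th); print(th,"handle",x[:3]+M@[-186,0,42])
E
python3 f0.py
```

```text
[ 6.10034061e+02 -5.97974107e+01  1.96367660e+02  2.65546168e-01
  4.11449975e-01] [[0.4, 0.1], [-0.2, -0.3], [-0.1, 0.3], [-0.0, 0.1], [0.1, -0.0], [-0.0, -0.5], [-0.1, 0.1], [-0.6, -0.0], [-0.8, 0.5], [0.4, -0.2], [0.6, 0.3], [0.1, -0.3]]
plane off [-0.1079912  -0.02937026  0.99371791] 143.01201578971722
0.41144997513309206 handle [ 427.14537156 -109.53747078  217.28783461]
0 handle [ 434.33539083 -107.58200819  139.74072706]
```

```bash
cat >> h.py <<'E'
def fit2(obs,planes,x0,th=None,w=1.0,box=((-190,-110),(-190,110),(-10,110),(-10,-110))):
    def res(x):
        M=frame(x[3],x[4] if th is None else th); out=[]
        for n,uv,l in obs: out+=list(proj(n,x[:3]+M@np.array(l))-uv)
        for nn,o in planes:
            for a in box: out.append(w*(nn@(x[:3]+M@np.array([*a,12]))-o))
        return np.array(out)
    s=least_squares(res,x0,loss="soft_l1"); return s.x,res(s.x)
E
sed -i '/^x,e=fit/,$d' f0.py; cat >>f0.py <<'E'
pl=[(np.array([-.09311,-.02539,.99533]),156.53),(np.array([-.08967,-.02579,.99564]),157.47)]
x,e=fit2(obs,pl,[600,-50,220,.27,.43]); print(x.round(4).tolist(),e.round(1).tolist())
for th in(x[4],0):
    M=frame(x[3],th); print(th,"handle",x[:3]+M@[-186,0,42])
E
python3 f0.py
```

```text
[609.2986, -59.1257, 200.0649, 0.2651, 0.4285] [0.1, 0.0, -0.3, -0.4, -0.1, 0.1, 0.1, -0.1, -0.1, 0.2, -0.0, -0.4, 0.1, 0.1, -0.2, -0.0, -1.1, 0.4, 0.5, -0.3, 1.1, 0.4, -0.1, -0.1, -0.3, -0.3, -0.6, -0.6, 0.5, 0.1, 0.4, 0.7]
0.4285163140129925 handle [ 426.75956697 -108.68578859  224.21651886]
0 handle [ 433.57925482 -106.83421377  143.43799899]
```

```bash
cat >> h.py <<'E'
def toolR(yaw,a,th=0.):
    return frame(yaw,th)@np.array([[-np.sin(a),np.cos(a),0],[np.cos(a),np.sin(a),0],[0,0,-1]]).T.reshape(3,3) if 0 else frame(yaw,th)@np.column_stack([(-np.sin(a),np.cos(a),0),(np.cos(a),np.sin(a),0),(0,0,-1)])
def plan(p,R,N,g,start=None):
    if start is None:
        s=read_state(); p0=s["position"]; R0=Ro.from_rotvec(s["tool_rot"]).as_matrix()
    else: p0,R0=start
    w=Ro.from_matrix(R0.T@R).as_rotvec(); Rk=R0.copy(); rows=[]
    for k in range(N):
        d=Rk.T@(p-p0)/N/1000; rows.append([*d.round(4).tolist(),*np.degrees(w/N).round(2).tolist(),g]); Rk=Rk@Ro.from_rotvec(w/N).as_matrix()
    for k in range(0,N,5): print(str([rows[k:k+5]]).replace(" ",""))
    return p,R
X=np.array([609.2986,-59.1257,200.0649]);YAW=.2651
E
python3 - <<'E'
from h import *
R=toolR(YAW,np.radians(80)); h=X+frame(YAW,.4285)@[-186,0,42]
# pressing: tip directly above the handle
t=plan(h-R[:,2]*17+[0,0,40],R,15,1)
E
```

```text
[[[-0.0287,-0.0401,-0.0021,-0.8,-1.86,-1.72,1],[-0.0275,-0.0409,-0.0017,-0.8,-1.86,-1.72,1],[-0.0263,-0.0417,-0.0014,-0.8,-1.86,-1.72,1],[-0.0251,-0.0424,-0.0012,-0.8,-1.86,-1.72,1],[-0.0239,-0.0432,-0.001,-0.8,-1.86,-1.72,1]]]
[[[-0.0226,-0.0439,-0.0008,-0.8,-1.86,-1.72,1],[-0.0213,-0.0445,-0.0007,-0.8,-1.86,-1.72,1],[-0.02,-0.0451,-0.0007,-0.8,-1.86,-1.72,1],[-0.0186,-0.0457,-0.0007,-0.8,-1.86,-1.72,1],[-0.0173,-0.0462,-0.0008,-0.8,-1.86,-1.72,1]]]
[[[-0.0159,-0.0467,-0.0009,-0.8,-1.86,-1.72,1],[-0.0145,-0.0471,-0.001,-0.8,-1.86,-1.72,1],[-0.0131,-0.0475,-0.0012,-0.8,-1.86,-1.72,1],[-0.0118,-0.0479,-0.0015,-0.8,-1.86,-1.72,1],[-0.0104,-0.0482,-0.0018,-0.8,-1.86,-1.72,1]]]
```

Emit:
step_arm --steps '[[[-0.0287, -0.0401, -0.0021, -0.8, -1.86, -1.72, 1], [-0.0275, -0.0409, -0.0017, -0.8, -1.86, -1.72, 1], [-0.0263, -0.0417, -0.0014, -0.8, -1.86, -1.72, 1], [-0.0251, -0.0424, -0.0012, -0.8, -1.86, -1.72, 1], [-0.0239, -0.0432, -0.001, -0.8, -1.86, -1.72, 1]]]' --force 40

```text
time_s: 0.6
position: [296.4, 365.2, 258.2]
tool_rot: [0.323, 2.95, 0.057]
contact_force: [0.6, -0.7, 0.9]
width: 12.6
gripper_force: 0.0
```

Emit:
step_arm --steps '[[[-0.0226, -0.0439, -0.0008, -0.8, -1.86, -1.72, 1], [-0.0213, -0.0445, -0.0007, -0.8, -1.86, -1.72, 1], [-0.02, -0.0451, -0.0007, -0.8, -1.86, -1.72, 1], [-0.0186, -0.0457, -0.0007, -0.8, -1.86, -1.72, 1], [-0.0173, -0.0462, -0.0008, -0.8, -1.86, -1.72, 1]]]'

```text
time_s: 1.1
position: [357.2, 127.3, 268.8]
tool_rot: [0.09, 2.793, 0.109]
contact_force: [1.0, -0.5, -0.4]
width: 0.1
gripper_force: 0.0
```

Emit:
step_arm --steps '[[[-0.0159, -0.0467, -0.0009, -0.8, -1.86, -1.72, 1], [-0.0145, -0.0471, -0.001, -0.8, -1.86, -1.72, 1], [-0.0131, -0.0475, -0.0012, -0.8, -1.86, -1.72, 1], [-0.0118, -0.0479, -0.0015, -0.8, -1.86, -1.72, 1], [-0.0104, -0.0482, -0.0018, -0.8, -1.86, -1.72, 1]]]'

```text
time_s: 1.6
position: [417.1, -108.8, 279.1]
tool_rot: [-0.114, 2.623, 0.152]
contact_force: [1.1, 0.6, 0.3]
width: -0.1
gripper_force: 0.0
```

```bash
python3 - <<'E'
from h import *
s=read_state();print({k:np.round(s[k],3) for k in("time_s","position","joint_pos","contact_force","width")})
R=toolR(YAW,np.radians(80)); M=frame(YAW,0)
# path: tips follow the handle arc, at th waypoints
st=None
p=[]
for th,g,n in ((.4285,5,5),(.32,-3,5),(.2,-3,5),(.08,-3,5),(0.02,-1,5)):
    F=frame(YAW,th); h=X+F@[-186,0,42]; st=plan(h-R[:,2]*17+F[:,2]*g,R,n,1,st)
E
```

```text
{'time_s': np.float64(1.6), 'position': array([ 417.114, -108.795,  279.115]), 'joint_pos': array([-0.777, -0.621,  2.306,  0.479,  1.212, -2.55 ]), 'contact_force': array([1.112, 0.624, 0.322]), 'width': np.float64(-0.058)}
[[[0.0033,-0.0011,0.0061,-0.02,0.01,-0.03,1],[0.0033,-0.0011,0.0061,-0.02,0.01,-0.03,1],[0.0033,-0.0011,0.0061,-0.02,0.01,-0.03,1],[0.0033,-0.0011,0.0061,-0.02,0.01,-0.03,1],[0.0033,-0.0011,0.0061,-0.02,0.01,-0.03,1]]]
[[[0.0029,-0.0005,0.0049,0.0,0.0,0.0,1],[0.0029,-0.0005,0.0049,0.0,0.0,0.0,1],[0.0029,-0.0005,0.0049,0.0,0.0,0.0,1],[0.0029,-0.0005,0.0049,0.0,0.0,0.0,1],[0.0029,-0.0005,0.0049,0.0,0.0,0.0,1]]]
[[[0.002,-0.0004,0.0041,0.0,0.0,0.0,1],[0.002,-0.0004,0.0041,0.0,0.0,0.0,1],[0.002,-0.0004,0.0041,0.0,0.0,0.0,1],[0.002,-0.0004,0.0041,0.0,0.0,0.0,1],[0.002,-0.0004,0.0041,0.0,0.0,0.0,1]]]
[[[0.0015,-0.0003,0.0043,0.0,0.0,0.0,1],[0.0015,-0.0003,0.0043,0.0,0.0,0.0,1],[0.0015,-0.0003,0.0043,0.0,0.0,0.0,1],[0.0015,-0.0003,0.0043,0.0,0.0,0.0,1],[0.0015,-0.0003,0.0043,0.0,0.0,0.0,1]]]
[[[0.0006,-0.0001,0.0018,0.0,0.0,0.0,1],[0.0006,-0.0001,0.0018,0.0,0.0,0.0,1],[0.0006,-0.0001,0.0018,0.0,0.0,0.0,1],[0.0006,-0.0001,0.0018,0.0,0.0,0.0,1],[0.0006,-0.0001,0.0018,0.0,0.0,0.0,1]]]
```

Emit:
step_arm --steps '[[[0.0033, -0.0011, 0.0061, 0, 0, 0, 1], [0.0033, -0.0011, 0.0061, 0, 0, 0, 1], [0.0033, -0.0011, 0.0061, 0, 0, 0, 1], [0.0033, -0.0011, 0.0061, 0, 0, 0, 1], [0.0033, -0.0011, 0.0061, 0, 0, 0, 1]]]'

```text
time_s: 2.1
position: [418.4, -107.2, 243.1]
tool_rot: [-0.119, 2.626, 0.155]
contact_force: [0.6, -0.8, 0.2]
width: -0.1
gripper_force: 0.0
```

Emit:
step_arm --steps '[[[0.0029, -0.0005, 0.0049, 0, 0, 0, 1], [0.0029, -0.0005, 0.0049, 0, 0, 0, 1], [0.0029, -0.0005, 0.0049, 0, 0, 0, 1], [0.0029, -0.0005, 0.0049, 0, 0, 0, 1], [0.0029, -0.0005, 0.0049, 0, 0, 0, 1]]]'

```text
time_s: 2.6
position: [417.4, -107.9, 214.7]
tool_rot: [-0.117, 2.627, 0.157]
contact_force: [-3.5, 2.3, 3.6]
width: 0.2
gripper_force: 2.4
```

```bash
python3 - <<'E'
from h import *
s=read_state();print({k:np.round(s[k],3) for k in("time_s","position","joint_pos","contact_force","width")})
E
```

```text
{'time_s': np.float64(2.6), 'position': array([ 417.406, -107.9  ,  214.701]), 'joint_pos': array([-0.774, -0.544,  2.379,  0.508,  1.084, -2.625]), 'contact_force': array([-3.515,  2.288,  3.625]), 'width': np.float64(0.157)}
```

```bash
python3 - <<'E'
from h import *
st=None
for th,g,n,a in ((.2,-3,5,68),(.08,-3,5,56),(0.02,-1,5,50)):
    R=toolR(YAW,np.radians(a));F=frame(YAW,th); h=X+F@[-186,0,42]; st=plan(h-R[:,2]*17+F[:,2]*g,R,n,1,st)
E
```

```text
[[[0.0019,-0.001,0.0039,0.02,-0.04,2.37,1],[0.0019,-0.0011,0.0039,0.02,-0.04,2.37,1],[0.0018,-0.0012,0.0039,0.02,-0.04,2.37,1],[0.0018,-0.0012,0.0039,0.02,-0.04,2.37,1],[0.0017,-0.0013,0.0039,0.02,-0.04,2.37,1]]]
[[[0.0014,-0.0006,0.0043,-0.0,-0.0,2.4,1],[0.0014,-0.0006,0.0043,-0.0,-0.0,2.4,1],[0.0014,-0.0007,0.0043,-0.0,-0.0,2.4,1],[0.0014,-0.0008,0.0043,-0.0,-0.0,2.4,1],[0.0013,-0.0008,0.0043,-0.0,-0.0,2.4,1]]]
[[[0.0005,-0.0003,0.0018,-0.0,0.0,1.2,1],[0.0005,-0.0003,0.0018,-0.0,0.0,1.2,1],[0.0005,-0.0003,0.0018,-0.0,0.0,1.2,1],[0.0005,-0.0003,0.0018,-0.0,0.0,1.2,1],[0.0004,-0.0004,0.0018,-0.0,0.0,1.2,1]]]
```

Emit:
step_arm --steps '[[[0.0019, -0.001, 0.0039, 0, 0, 2.4, 1], [0.0019, -0.0011, 0.0039, 0, 0, 2.4, 1], [0.0018, -0.0012, 0.0039, 0, 0, 2.4, 1], [0.0018, -0.0012, 0.0039, 0, 0, 2.4, 1], [0.0017, -0.0013, 0.0039, 0, 0, 2.4, 1]]]'

```text
time_s: 3.1
position: [419.6, -111.2, 193.3]
tool_rot: [0.162, 2.633, 0.227]
contact_force: [-1.3, 2.2, 3.3]
width: -0.3
gripper_force: 1.7
```

Emit:
step_arm --steps '[[[0.0014, -0.0006, 0.0043, 0, 0, 2.4, 1], [0.0014, -0.0006, 0.0043, 0, 0, 2.4, 1], [0.0014, -0.0007, 0.0043, 0, 0, 2.4, 1], [0.0014, -0.0008, 0.0043, 0, 0, 2.4, 1], [0.0013, -0.0008, 0.0043, 0, 0, 2.4, 1]]]'

```text
time_s: 3.6
position: [423.7, -110.9, 171.1]
tool_rot: [0.439, 2.614, 0.294]
contact_force: [-1.7, -0.8, 3.6]
width: 0.2
gripper_force: 1.9
```

Emit:
step_arm --steps '[[[0.0005, -0.0003, 0.0018, 0, 0, 1.2, 1], [0.0005, -0.0003, 0.0018, 0, 0, 1.2, 1], [0.0005, -0.0003, 0.0018, 0, 0, 1.2, 1], [0.0005, -0.0003, 0.0018, 0, 0, 1.2, 1], [0.0004, -0.0004, 0.0018, 0, 0, 1.2, 1]]]'

```text
time_s: 4.1
position: [425.4, -110.1, 161.8]
tool_rot: [0.578, 2.596, 0.33]
contact_force: [-0.3, -1.2, 3.6]
width: -0.1
gripper_force: 1.7
```

```bash
python3 - <<'E'
from h import *
s=read_state();print({k:np.round(s[k],3) for k in("time_s","position","joint_pos","contact_force","width")})
R=Ro.from_rotvec(s["tool_rot"]).as_matrix(); print("tip in cover frame(shut)",frame(YAW,0).T@(s["position"]+17*R[:,2]-X))
E
```

```text
{'time_s': np.float64(4.1), 'position': array([ 425.417, -110.141,  161.755]), 'joint_pos': array([-0.761, -0.421,  2.406,  0.554,  0.945, -2.177]), 'contact_force': array([-0.299, -1.236,  3.576]), 'width': np.float64(-0.082)}
tip in cover frame(shut) [-184.43052781   -1.06504089   45.23513101]
```

Emit:
step_arm --steps '[[[0, 0, 0.001, 0, 0, 0, 1], [0, 0, 0.001, 0, 0, 0, 1], [0, 0, 0.001, 0, 0, 0, 1], [0, 0, 0.001, 0, 0, 0, 1], [0, 0, 0, 0, 0, 0, 1]]]'

```text
time_s: 4.6
position: [426.6, -109.5, 158.0]
tool_rot: [0.574, 2.6, 0.33]
contact_force: [-10.6, -3.8, 9.4]
width: -0.1
gripper_force: 6.9
```

Emit:
step_arm --steps '[[[0, 0, 0.0006, 0, 0, 0, 1], [0, 0, 0.0006, 0, 0, 0, 1], [0, 0, 0, 0, 0, 0, 1], [0, 0, 0, 0, 0, 0, 1], [0, 0, 0, 0, 0, 0, 1]]]'

```text
time_s: 5.1
position: [426.8, -109.5, 157.9]
tool_rot: [0.571, 2.602, 0.33]
contact_force: [-27.3, -2.8, 22.7]
width: -0.2
gripper_force: 16.8
```

```bash
python3 - <<'E'
from h import *
s=read_state();M=frame(YAW,0)
R=Ro.from_rotvec(s["tool_rot"]).as_matrix(); print("tip",M.T@(s["position"]+17*R[:,2]-X), M.T@s["contact_force"])
# retreat: up along normal 60 then aside to robot's left, turning -> a=-100+... 
R=toolR(YAW,np.radians(50-85)); 
st=plan(s["position"]+M[:,2]*60,R,10,-1); st=plan(np.array([330,330,330.]),toolR(YAW,np.radians(-100)),10,-1,st)
E
```

```text
tip [-185.14579583   -0.77717599   41.15824617] [-12.09984415   4.41748934  33.15565871]
[[[0.0,-0.0,-0.006,-0.03,-0.02,8.5,-1],[0.0,-0.0,-0.006,-0.03,-0.02,8.5,-1],[0.0,-0.0,-0.006,-0.03,-0.02,8.5,-1],[0.0,-0.0,-0.006,-0.03,-0.02,8.5,-1],[0.0,-0.0,-0.006,-0.03,-0.02,8.5,-1]]]
[[[0.0,-0.0,-0.006,-0.03,-0.02,8.5,-1],[0.0,-0.0,-0.006,-0.03,-0.02,8.5,-1],[0.0,-0.0,-0.006,-0.03,-0.02,8.5,-1],[0.0,-0.0,-0.006,-0.03,-0.02,8.5,-1],[0.0,-0.0,-0.006,-0.03,-0.02,8.5,-1]]]
[[[0.0428,-0.0172,-0.0078,-0.0,0.0,6.5,-1],[0.0406,-0.0219,-0.0078,-0.0,0.0,6.5,-1],[0.0379,-0.0264,-0.0078,-0.0,0.0,6.5,-1],[0.0346,-0.0305,-0.0078,-0.0,0.0,6.5,-1],[0.031,-0.0342,-0.0078,-0.0,0.0,6.5,-1]]]
[[[0.0269,-0.0375,-0.0078,-0.0,0.0,6.5,-1],[0.0225,-0.0403,-0.0078,-0.0,0.0,6.5,-1],[0.0178,-0.0426,-0.0078,-0.0,0.0,6.5,-1],[0.0128,-0.0443,-0.0078,-0.0,0.0,6.5,-1],[0.0077,-0.0455,-0.0078,-0.0,0.0,6.5,-1]]]
```

Emit:
step_arm --steps '[[[0, 0, -0.012, 0, 0, 0, 1], [0, 0, -0.012, 0, 0, 8.5, 1], [0, 0, -0.012, 0, 0, 8.5, 1], [0, 0, -0.012, 0, 0, 8.5, 1], [0, 0, -0.012, 0, 0, 8.5, 1]]]'

```text
time_s: 5.6
position: [397.9, -116.0, 208.1]
tool_rot: [1.351, 2.371, 0.517]
contact_force: [-0.2, -0.8, -0.2]
width: -0.3
gripper_force: 0.0
```

Emit:
step_arm --steps '[[[0, 0, 0, 0, 0, 8.5, 0], [0, 0, 0, 0, 0, 8.5, 0], [0, 0, 0, 0, 0, 8.5, 0], [0, 0, 0, 0, 0, 8.5, 0], [0, 0, 0, 0, 0, 8.5, 0]]]'

```text
time_s: 6.1
position: [398.2, -115.9, 207.7]
tool_rot: [2.214, 1.798, 0.697]
contact_force: [0.5, -0.1, -0.6]
width: 42.8
gripper_force: 0.0
```

```bash
python3 - <<'E'
from h import *
s=read_state(); print(s["position"],s["joint_pos"].round(2),s["width"],s["contact_force"])
plan(np.array([330,280,330.]),toolR(YAW,np.radians(-100)),10,0)
E
```

```text
[ 398.17752735 -115.93643631  207.67151468] [-0.84 -0.59  2.42  0.52  1.12 -0.82] 42.75097941965181 [ 0.4954142  -0.05115334 -0.63351708]
[[[0.0399,-0.0099,-0.0086,-0.03,0.01,7.29,0],[0.0383,-0.0149,-0.0086,-0.03,0.01,7.29,0],[0.0361,-0.0196,-0.0086,-0.03,0.01,7.29,0],[0.0334,-0.024,-0.0086,-0.03,0.01,7.29,0],[0.03,-0.0281,-0.0086,-0.03,0.01,7.29,0]]]
[[[0.0262,-0.0316,-0.0086,-0.03,0.01,7.29,0],[0.022,-0.0347,-0.0086,-0.03,0.01,7.29,0],[0.0174,-0.0372,-0.0086,-0.03,0.01,7.29,0],[0.0126,-0.0391,-0.0087,-0.03,0.01,7.29,0],[0.0075,-0.0404,-0.0087,-0.03,0.01,7.29,0]]]
```

Emit:
step_arm --steps '[[[0.0399, -0.0099, -0.0086, 0, 0, 7.3, 0], [0.0383, -0.0149, -0.0086, 0, 0, 7.3, 0], [0.0361, -0.0196, -0.0086, 0, 0, 7.3, 0], [0.0334, -0.024, -0.0086, 0, 0, 7.3, 0], [0.03, -0.0281, -0.0086, 0, 0, 7.3, 0]]]'

```text
time_s: 6.6
position: [364.9, 50.2, 255.7]
tool_rot: [2.711, 1.204, 0.777]
contact_force: [0.1, -0.1, 0.4]
width: 42.5
gripper_force: 0.0
```

Emit:
step_arm --steps '[[[0.0262, -0.0316, -0.0086, 0, 0, 7.3, 0], [0.022, -0.0347, -0.0086, 0, 0, 7.3, 0], [0.0174, -0.0372, -0.0086, 0, 0, 7.3, 0], [0.0126, -0.0391, -0.0087, 0, 0, 7.3, 0], [0.0075, -0.0404, -0.0087, 0, 0, 7.3, 0]]]'

```text
time_s: 7.1
position: [319.5, 188.9, 285.2]
tool_rot: [-2.949, -0.571, -0.779]
contact_force: [-0.3, 0.5, -0.5]
width: 42.8
gripper_force: 0.0
```

```bash
python3 - <<'E'
from h import *
snap("1")
a=load("top","1")[0][150:275,225:365,::-1]
cv2.imwrite("pics/t1c.png",cv2.resize(a,None,fx=4.75,fy=4.75,interpolation=cv2.INTER_CUBIC)[:600])
# rectified cover view at face height, 2.5px/mm
for n in("top","scene"):
    M=frame(YAW,0); l=np.array([[0,125,12],[0,-125,12],[-200,-125,12],[-200,125,12.]])
    src=proj(n,X+l@M.T).astype(np.float32); dst=np.float32([[50,50],[650,50],[650,530],[50,530]])
    H=cv2.getPerspectiveTransform(src,dst); cv2.imwrite(f"pics/r1{n}.png",cv2.warpPerspective(load(n,"1")[0][...,::-1],H,(700,580),flags=cv2.INTER_CUBIC))
E
```

```text
(no output)
```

View pics/r1top.png

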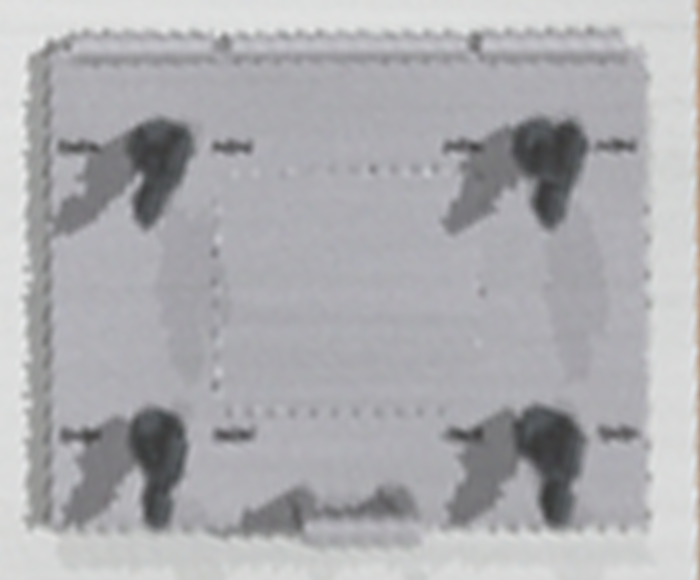

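View pics/r1scene.png

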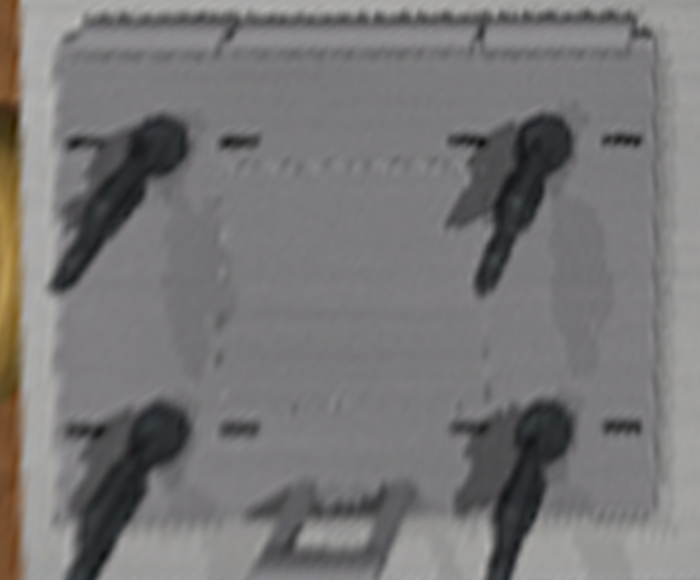

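```bash
cat >> h.py <<'E'
X=X+frame(YAW,0)@[1,-.9,-.3]
def wings(tag,view=None):
    tiles=[]
    for n in("top","scene"):
        p,d=load(n,tag); L=(cloud(n,d)-X)@frame(YAW,0)
        for k,(x,y) in SC.items():
            q=L[(d>0)&(np.hypot(L[...,0]-x,L[...,1]-y)<27)&(L[...,2]>46)&(L[...,2]<60)]
            c=q.mean(0); w,v=np.linalg.eigh(np.cov((q-c)[:,:2].T)); v=v[:,1]; ang=np.degrees(np.arctan2(v[1],v[0]))%180
            print(n,k,len(q),(c-[x,y,54]).round(1),"blade from hinge x",round(ang,1),"s=",round(1.4-np.radians(ang-90),2),"sd",np.sqrt(w).round(1))
            M=frame(YAW,0); l=np.array([[x+30,y+30,54],[x+30,y-30,54],[x-30,y-30,54],[x-30,y+30,54.]])
            H=cv2.getPerspectiveTransform(proj(n,X+l@M.T).astype(np.float32),np.float32([[0,0],[195,0],[195,195],[0,195]]))
            tiles.append(cv2.warpPerspective(p[...,::-1].copy(),H,(195,195),flags=cv2.INTER_CUBIC))
    if view: cv2.imwrite(view,np.vstack([np.hstack(tiles[:4]),np.hstack(tiles[4:])]))
E
python3 -c "
from h import *
wings('1','pics/w1.png')"
```

```text
top NL 43 [ 1.6  1.8 -0.8] blade from hinge x 166.0 s= 0.07 sd [ 2.7 12.5]
top NR 46 [ 0.6  2.7 -1.9] blade from hinge x 167.3 s= 0.05 sd [ 2.6 12.3]
top FL 44 [-0.1  2.9 -1.2] blade from hinge x 152.0 s= 0.32 sd [ 2.4 12.6]
top FR 45 [ 1.2  3.1 -1.7] blade from hinge x 159.5 s= 0.19 sd [ 2.5 12.5]
scene NL 44 [ 4.3 -1.8 -3.3] blade from hinge x 165.4 s= 0.08 sd [ 2.3 11.8]
scene NR 54 [ 4.6 -0.9 -3.4] blade from hinge x 169.4 s= 0.02 sd [ 2.5 11.8]
scene FL 53 [ 3.5 -1.7 -3.3] blade from hinge x 153.4 s= 0.29 sd [ 2.4 12. ]
scene FR 71 [ 3.9 -0.6 -3.6] blade from hinge x 159.6 s= 0.18 sd [ 2.5 12.4]
```

View pics/w1.png

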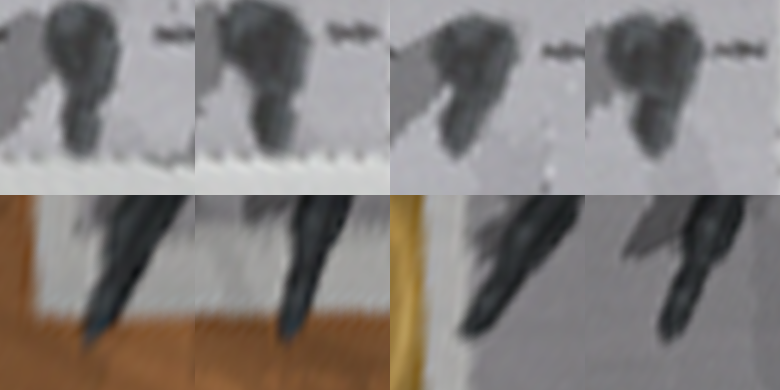

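```bash
cat >> h.py <<'E'
def wp(k,h=0,dx=0,dy=0): return X+frame(YAW,0)@[SC[k][0]+dx,SC[k][1]+dy,42+h]
def st(k=None):
    s=read_state(); M=frame(YAW,0); R=Ro.from_rotvec(s["tool_rot"]).as_matrix(); T=M.T@R
    print("t",round(s["time_s"],2),"q",s["joint_pos"].round(2),"w",round(s["width"],1),"F cover",(M.T@s["contact_force"]).round(1),"Mz",(M.T@s["ft_torque"]).round(2),"a",np.degrees(np.arctan2(T[1,1],T[0,1])).round(2),"zt",T[:2,2].round(3))
    if k: print("TCP-wing",(M.T@(s["position"]-wp(k))).round(1),"tool axes F",(R.T@s["contact_force"]).round(1))
E
python3 - <<'E'
from h import *
st("NL")
R=toolR(YAW,np.radians(-104)); print(wp("NL"))
s=plan(wp("NL",70),R,5,0); plan(wp("NL"),R,5,0,s)
E
```

```text
t 7.2 q [ 0.21 -0.93  2.44  0.04  1.12  1.38] w 42.9 F cover [ 0.4  0.  -0.6] Mz [-0.04  0.24 -0.  ] a -82.76 zt [-0.015  0.006]
TCP-wing [ 15.5 238.5 139.8] tool axes F [0.4 0.  0.6]
[435.56457273 -24.32945732 156.67815934]
[[[-0.0089,0.047,0.0137,-0.06,0.17,4.25,0],[-0.0054,0.0475,0.0137,-0.06,0.17,4.25,0],[-0.0019,0.0478,0.0138,-0.06,0.17,4.25,0],[0.0016,0.0478,0.0138,-0.06,0.17,4.25,0],[0.0051,0.0475,0.0139,-0.06,0.17,4.25,0]]]
[[[0.0,0.0,0.014,0.0,0.0,0.0,0],[0.0,0.0,0.014,0.0,0.0,0.0,0],[0.0,0.0,0.014,0.0,0.0,0.0,0],[0.0,0.0,0.014,0.0,0.0,0.0,0],[0.0,0.0,0.014,0.0,0.0,0.0,0]]]
```

Emit:
step_arm --steps '[[[-0.0089, 0.047, 0.0137, -0.1, 0.2, 4.25, 0], [-0.0054, 0.0475, 0.0137, -0.1, 0.2, 4.25, 0], [-0.0019, 0.0478, 0.0138, 0, 0.2, 4.25, 0], [0.0016, 0.0478, 0.0138, 0, 0.2, 4.25, 0], [0.0051, 0.0475, 0.0139, 0, 0.1, 4.25, 0]]]'

```text
time_s: 7.7
position: [401.4, -31.8, 220.9]
tool_rot: [-2.917, -0.032, -0.762]
contact_force: [0.7, -0.0, 0.5]
width: 42.8
gripper_force: 0.0
```

Emit:
step_arm --steps '[[[0, 0, 0, 0, 0, 0, 0], [0, 0, 0, 0, 0, 0, 0], [0, 0, 0, 0, 0, 0, 0], [0, 0, 0, 0, 0, 0, 0], [0, 0, 0, 0, 0, 0, 0]]]'

```text
time_s: 8.2
position: [401.8, -27.9, 222.6]
tool_rot: [-2.917, -0.044, -0.763]
contact_force: [0.9, 0.6, 0.2]
width: 42.5
gripper_force: 0.0
```

```bash
python3 - <<'E'
from h import *
st("NL")
R=toolR(YAW,np.radians(-104))
plan(wp("NL"),R,5,0)
E
```

```text
t 8.2 q [-0.6  -0.73  2.47  0.44  1.09  0.8 ] w 42.5 F cover [ 1.   0.3 -0.3] Mz [0.06 0.31 0.02] a -103.41 zt [ 0.003 -0.003]
TCP-wing [ 3.9  5.4 73.8] tool axes F [ 0.9 -0.5  0.3]
[[[-0.0006,0.0012,0.0148,0.03,-0.04,0.12,0],[-0.0005,0.0012,0.0148,0.03,-0.04,0.12,0],[-0.0005,0.0012,0.0148,0.03,-0.04,0.12,0],[-0.0005,0.0012,0.0148,0.03,-0.04,0.12,0],[-0.0005,0.0012,0.0148,0.03,-0.04,0.12,0]]]
```

Emit:
step_arm --steps '[[[-0.0006, 0.0012, 0.0148, 0, 0, 0.1, 0], [-0.0005, 0.0012, 0.0148, 0, 0, 0.1, 0], [-0.0005, 0.0012, 0.0148, 0, 0, 0.1, 0], [-0.0005, 0.0012, 0.0148, 0, 0, 0.1, 0], [-0.0005, 0.0012, 0.0148, 0, 0, 0.1, 0]]]' --force 60

```text
time_s: 8.7
position: [436.1, -24.4, 156.1]
tool_rot: [-2.916, -0.03, -0.762]
contact_force: [0.2, 0.9, 0.4]
width: 42.7
gripper_force: 0.0
```

Emit:
step_arm --steps '[[[0, 0, 0, 0, 0, 0, 0.3], [0, 0, 0, 0, 0, 0, 0.3], [0, 0, 0, 0, 0, 0, 0.3], [0, 0, 0, 0, 0, 0, 0.3], [0, 0, 0, 0, 0, 0, 0.3]]]'

```text
time_s: 9.2
position: [435.8, -25.6, 156.7]
tool_rot: [-2.916, -0.027, -0.761]
contact_force: [0.1, -0.1, 0.2]
width: 29.9
gripper_force: 0.0
```

```bash
python3 - <<'E'
from h import *
st("NL")
E
```

```text
t 9.2 q [-0.53 -0.47  2.45  0.5   0.84  0.75] w 29.9 F cover [ 0.1 -0.1  0.1] Mz [-0.02  0.23  0.02] a -104.08 zt [ 0.003 -0.004]
TCP-wing [-0.1 -1.3  0. ] tool axes F [ 0.2  0.1 -0.1]
```

Emit:
step_arm --steps '[[[0, -0.001, 0, 0, 0, 0, 1], [0, 0, 0, 0, 0, 0, 1], [0, 0, 0, 0, 0, 0, 1], [0, 0, 0, 0, 0, 0, 1], [0, 0, 0, 0, 0, 0, 1]]]'

```text
time_s: 9.7
position: [435.6, -24.0, 156.5]
tool_rot: [-2.914, -0.026, -0.759]
contact_force: [-4.4, 1.8, 5.2]
width: 8.2
gripper_force: 58.9
```

```bash
python3 - <<'E'
from h import *
st("NL")
E
```

```text
t 9.7 q [-0.52 -0.47  2.45  0.5   0.84  0.76] w 8.2 F cover [-0.6  2.9  6.4] Mz [ 0.54  0.35 -0.25] a -104.14 zt [ 0.002 -0.002]
TCP-wing [-0.   0.3 -0.2] tool axes F [-1.3 -2.6 -6.4]
```

Emit:
step_arm --steps '[[[0, 0, 0, 0, 0, 8, 1], [0, 0, 0, 0, 0, 8, 1], [0, 0, 0, 0, 0, 8, 1], [0, 0, 0, 0, 0, 8, 1], [0, 0, 0, 0, 0, 8, 1]]]'

```text
time_s: 10.2
position: [435.5, -24.3, 156.4]
tool_rot: [-2.619, 0.932, -0.615]
contact_force: [-4.6, 0.4, 4.2]
width: 8.1
gripper_force: 59.0
```

```bash
python3 - <<'E'
from h import *
st("NL")
E
```

```text
t 10.2 q [-0.52 -0.47  2.45  0.49  0.84  1.46] w 8.1 F cover [-1.7  1.6  5.8] Mz [0.34 0.61 0.27] a -144.34 zt [ 0.001 -0.003]
TCP-wing [-0.2  0.  -0.2] tool axes F [-2.2  0.5 -5.8]
```

Emit:
step_arm --steps '[[[0, 0, 0, 0, 0, 8, 1], [0, 0, 0, 0, 0, 8, 1], [0, 0, 0, 0, 0, 8, 1], [0, 0, 0, 0, 0, 7, 1], [0, 0, 0, 0, 0, 4.6, 1]]]'

```text
time_s: 10.7
position: [435.3, -24.4, 156.2]
tool_rot: [-2.142, 1.634, -0.442]
contact_force: [-7.4, -1.6, 5.9]
width: 8.1
gripper_force: 59.3
```

Emit:
step_arm --steps '[[[0, 0, 0, 0, 0, 0, 1], [0, 0, 0, 0, 0, 0, 1], [0, 0, 0, 0, 0, 0, 1], [0, 0, 0, 0, 0, 0, 1], [0, 0, 0, 0, 0, 0, 1]]]'

```text
time_s: 11.2
position: [435.3, -24.4, 156.2]
tool_rot: [-2.144, 1.631, -0.443]
contact_force: [-8.3, -1.5, 6.3]
width: 8.0
gripper_force: 59.4
```

```bash
python3 - <<'E'
from h import *
st("NL")
E
```

```text
t 11.2 q [-0.52 -0.47  2.45  0.49  0.84  2.07] w 8.0 F cover [-4.1  0.7  9.7] Mz [ 0.24  0.93 -0.11] a -179.68 zt [ 0.    -0.002]
TCP-wing [-0.5 -0.  -0.2] tool axes F [-0.7  4.1 -9.7]
```

Emit:
step_arm --steps '[[[0, 0, 0, 0, 0, 0, 0], [0, 0, 0, 0, 0, 0, 0], [0, 0, 0, 0, 0, 0, 0], [0, 0, 0, 0, 0, 0, 0], [0, 0, -0.005, 0, 0, 0, 0]]]'

```text
time_s: 11.7
position: [432.8, -24.8, 159.9]
tool_rot: [-2.143, 1.631, -0.442]
contact_force: [0.4, 0.4, -0.0]
width: 42.8
gripper_force: 0.0
```

Emit:
step_arm --steps '[[[0, 0, -0.015, 0, 0, 0, 0], [0, 0, -0.02, 0, 0, 0, 0], [0, 0, -0.02, 0, 0, 0, 0], [0, 0, -0.01, 0, 0, -5, 0], [0, 0, 0, 0, 0, -8, 0]]]'

```text
time_s: 12.2
position: [402.0, -34.2, 218.9]
tool_rot: [-2.341, 1.387, -0.519]
contact_force: [0.5, -0.2, -0.5]
width: 42.8
gripper_force: 0.0
```

```bash
python3 - <<'E'
from h import *
st("NL")
R=toolR(YAW,np.radians(-110.5))
plan(wp("FR",70),R,10,0)
E
```

```text
t 12.2 q [-0.61 -0.72  2.47  0.45  1.08  1.87] w 42.8 F cover [ 0.2 -0.4 -0.6] Mz [-0.03  0.19 -0.05] a -166.37 zt [ 0.004 -0.007]
TCP-wing [ 0.8 -0.7 71.3] tool axes F [ 0.4 -0.1  0.6]
[[[0.0183,-0.0078,0.0003,0.01,-0.05,-5.59,0],[0.019,-0.006,0.0003,0.01,-0.05,-5.59,0],[0.0195,-0.0041,0.0003,0.01,-0.05,-5.59,0],[0.0198,-0.0022,0.0002,0.01,-0.05,-5.59,0],[0.0199,-0.0003,0.0002,0.01,-0.05,-5.59,0]]]
[[[0.0198,0.0016,0.0002,0.01,-0.05,-5.59,0],[0.0196,0.0036,0.0002,0.01,-0.05,-5.59,0],[0.0191,0.0055,0.0002,0.01,-0.05,-5.59,0],[0.0185,0.0073,0.0002,0.01,-0.05,-5.59,0],[0.0177,0.0091,0.0002,0.01,-0.05,-5.59,0]]]
```

Emit:
step_arm --steps '[[[0.0183, -0.0078, 0.0003, 0, 0, -5.6, 0], [0.019, -0.006, 0.0003, 0, 0, -5.6, 0], [0.0195, -0.0041, 0.0003, 0, 0, -5.6, 0], [0.0198, -0.0022, 0.0002, 0, 0, -5.6, 0], [0.0199, -0.0003, 0.0002, 0, -0.2, -5.6, 0]]]'

```text
time_s: 12.7
position: [473.0, -97.8, 245.8]
tool_rot: [-2.68, 0.801, -0.636]
contact_force: [-0.3, 0.4, 0.1]
width: 42.6
gripper_force: 0.0
```

Emit:
step_arm --steps '[[[0.0198, 0.0016, 0.0002, 0, 0, -5.6, 0], [0.0196, 0.0036, 0.0002, 0, 0, -5.6, 0], [0.0191, 0.0055, 0.0002, 0, 0, -5.6, 0], [0.0185, 0.0073, 0.0002, 0, 0, -5.6, 0], [0.0177, 0.0091, 0.0002, 0, -0.2, -5.6, 0]]]'

```text
time_s: 13.2
position: [543.8, -161.3, 274.5]
tool_rot: [-2.889, 0.133, -0.731]
contact_force: [-0.0, 1.1, 0.2]
width: 42.7
gripper_force: 0.0
```

```bash
python3 - <<'E'
from h import *
snap("2"); st("FR"); wings("2","pics/w2.png")
R=toolR(YAW,np.radians(-110.5))
plan(wp("FR"),R,5,0)
E
```

```text
t 13.3 q [-0.66 -0.18  2.    0.48  1.04  0.82] w 42.6 F cover [-0.6  0.2  0.5] Mz [-0.03  0.23 -0.04] a -110.7 zt [-0.003 -0.001]
TCP-wing [-0.8 -1.7 68.4] tool axes F [-0.6 -0.  -0.5]
top NL 47 [ 0.4  1.6 -1.7] blade from hinge x 91.6 s= 1.37 sd [ 2.5 12.4]
top NR 33 [ 4.3  2.1 -2.3] blade from hinge x 164.3 s= 0.1 sd [ 2.5 10.9]
top FL 43 [-0.8  3.3 -1.4] blade from hinge x 151.8 s= 0.32 sd [ 2.4 12.2]
top FR 23 [10.3 -0.8 -2. ] blade from hinge x 169.2 s= 0.02 sd [2.9 4.9]
scene NL 55 [ 2.8 -0.6 -3.9] blade from hinge x 90.5 s= 1.39 sd [ 2.3 12.8]
scene NR 36 [ 6.  -1.8 -3.7] blade from hinge x 168.0 s= 0.04 sd [ 2.2 10.4]
scene FL 52 [ 4.  -2.  -3.2] blade from hinge x 152.4 s= 0.31 sd [ 2.4 12.4]
scene FR 73 [ 4.1 -0.7 -3.6] blade from hinge x 159.4 s= 0.19 sd [ 2.4 12.5]
[[[0.0001,-0.0004,0.0137,0.02,0.03,-0.04,0],[0.0,-0.0004,0.0137,0.02,0.03,-0.04,0],[0.0,-0.0004,0.0137,0.02,0.03,-0.04,0],[0.0,-0.0004,0.0137,0.02,0.03,-0.04,0],[0.0,-0.0004,0.0137,0.02,0.03,-0.04,0]]]
```

View pics/w2.png

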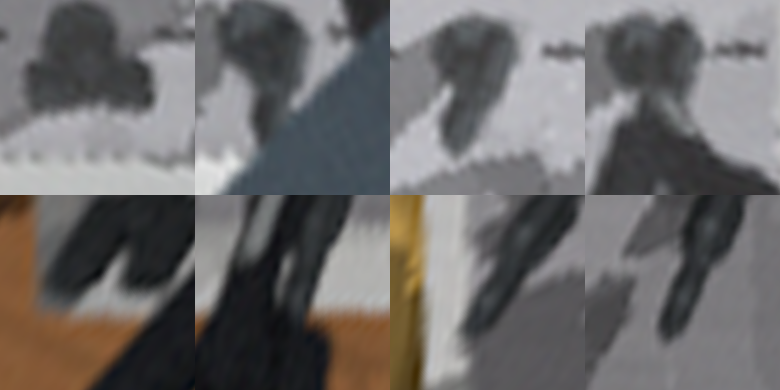

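Emit:
step_arm --steps '[[[0.0001, -0.0004, 0.0137, 0, 0, 0, 0], [0, -0.0004, 0.0137, 0, 0, 0, 0], [0, -0.0004, 0.0137, 0, 0, 0, 0], [0, -0.0004, 0.0137, 0, 0, 0, 0], [0, -0.0004, 0.0137, 0, 0, 0, 0]]]'

```text
time_s: 13.8
position: [576.6, -149.1, 213.3]
tool_rot: [-2.888, 0.139, -0.729]
contact_force: [-0.1, 0.2, -0.2]
width: 42.7
gripper_force: 0.0
```

Emit:
step_arm --steps '[[[0, 0, 0, 0, 0, 0, 0.3], [0, 0, 0, 0, 0, 0, 0.3], [0, 0, 0, 0, 0, 0, 0.3], [0, 0, 0, 0, 0, 0, 0.3], [0, 0, 0, 0, 0, 0, 0.3]]]'

```text
time_s: 14.3
position: [576.6, -150.2, 215.7]
tool_rot: [-2.888, 0.139, -0.732]
contact_force: [0.4, -0.4, 1.4]
width: 30.0
gripper_force: 0.0
```

```bash
python3 - <<'E'
from h import *
st("FR")
E
```

```text
t 14.3 q [-0.6  -0.05  2.    0.5   0.9   0.81] w 30.0 F cover [ 0.9 -0.5  1.1] Mz [0.01 0.25 0.01] a -110.7 zt [-0.003 -0.   ]
TCP-wing [-1.2  1.6 -0.4] tool axes F [ 1.   0.1 -1.1]
```

Emit:
step_arm --steps '[[[0.0017, 0.001, 0, 0, 0, 0, 1], [0, 0, 0, 0, 0, 0, 1], [0, 0, 0, 0, 0, 0, 1], [0, 0, 0, 0, 0, 0, 1], [0, 0, 0, 0, 0, 0, 1]]]'

```text
time_s: 14.8
position: [578.1, -150.7, 216.4]
tool_rot: [-2.887, 0.138, -0.732]
contact_force: [-3.1, 4.3, 5.1]
width: 7.9
gripper_force: 59.2
```

Emit:
step_arm --steps '[[[0, 0, 0, 0, 0, 7, 1], [0, 0, 0, 0, 0, 7, 1], [0, 0, 0, 0, 0, 7, 1], [0, 0, 0, 0, 0, 7, 1], [0, 0, 0, 0, 0, 7, 1]]]'

```text
time_s: 15.3
position: [578.1, -150.8, 216.3]
tool_rot: [-2.603, 0.966, -0.6]
contact_force: [-3.8, 3.1, 4.8]
width: 8.1
gripper_force: 59.3
```

```bash
python3 - <<'E'
from h import *
st("FR")
E
```

```text
t 15.3 q [-0.6  -0.04  1.99  0.5   0.91  1.42] w 8.1 F cover [-0.1  4.   5.6] Mz [0.73 0.18 0.29] a -145.93 zt [-0.003  0.001]
TCP-wing [ 0.2  0.6 -0.5] tool axes F [-3.4 -2.2 -5.6]
```

Emit:
step_arm --steps '[[[0, 0, 0, 0, 0, 8, 1], [0, 0, 0, 0, 0, 8, 1], [0, 0, 0, 0, 0, 8, 1], [0, 0, 0, 0, 0, 6, 1], [0, 0, 0, 0, 0, 4.4, 1]]]'

```text
time_s: 15.8
position: [577.9, -150.8, 216.3]
tool_rot: [-2.137, 1.641, -0.432]
contact_force: [-3.9, 2.9, 5.9]
width: 8.0
gripper_force: 59.4
```

Emit:
step_arm --steps '[[[0, 0, 0, 0, 0, 0, 1], [0, 0, 0, 0, 0, 0, 1], [0, 0, 0, 0, 0, 0, 1], [0, 0, 0, 0, 0, 0, 1], [0, 0, 0, 0, 0, 0, 1]]]'

```text
time_s: 16.3
position: [577.9, -150.8, 216.3]
tool_rot: [-2.139, 1.638, -0.433]
contact_force: [-3.5, 3.5, 5.1]
width: 7.8
gripper_force: 59.3
```

```bash
python3 - <<'E'
from h import *
st("FR")
E
```

```text
t 16.3 q [-0.6  -0.04  1.99  0.5   0.91  2.02] w 7.8 F cover [0.4 4.3 5.7] Mz [ 0.79  0.28 -0.08] a 179.87 zt [-0.003  0.002]
TCP-wing [ 0.1  0.7 -0.5] tool axes F [-4.3 -0.4 -5.7]
```

Release and move up, then towards the far left (and a check picture).

Emit:
step_arm --steps '[[[0, 0, 0, 0, 0, 0, 0], [0, 0, 0, 0, 0, 0, 0], [0, 0, 0, 0, 0, 0, 0], [0, 0, 0, 0, 0, 0, 0], [0, 0, -0.005, 0, 0, 0, 0]]]'

```text
time_s: 16.8
position: [575.1, -151.5, 219.3]
tool_rot: [-2.14, 1.639, -0.432]
contact_force: [-0.5, -1.2, 0.2]
width: 42.7
gripper_force: 0.0
```

Emit:
step_arm --steps '[[[0, 0, -0.015, 0, 0, 0, 0], [0, 0, -0.02, 0, 0, 0, 0], [0, 0, -0.02, 0, 0, 0, 0], [0, 0, -0.01, 0, 0, -5, 0], [0, 0, 0, 0, 0, -8, 0]]]'

```text
time_s: 17.3
position: [544.6, -161.1, 278.9]
tool_rot: [-2.339, 1.395, -0.508]
contact_force: [-0.3, -0.0, 0.4]
width: 42.9
gripper_force: 0.0
```

```bash
python3 - <<'E'
from h import *
st("FR")
R=toolR(YAW,np.radians(-117.5))
plan(wp("FL",70),R,10,0)
E
```

```text
t 17.3 q [-0.66 -0.19  2.    0.48  1.04  1.8 ] w 42.9 F cover [-0.   0.   0.5] Mz [0.02 0.26 0.01] a -166.78 zt [-0.002 -0.002]
TCP-wing [ 1.2 -0.5 71.2] tool axes F [-0.   0.  -0.5]
[[[-0.0157,-0.0036,0.0001,0.02,-0.01,-4.93,0],[-0.0153,-0.0049,0.0001,0.02,-0.01,-4.93,0],[-0.0148,-0.0062,0.0001,0.02,-0.01,-4.93,0],[-0.0142,-0.0074,0.0001,0.02,-0.01,-4.93,0],[-0.0135,-0.0086,0.0001,0.02,-0.01,-4.93,0]]]
[[[-0.0127,-0.0098,0.0001,0.02,-0.01,-4.93,0],[-0.0119,-0.0108,0.0001,0.02,-0.01,-4.93,0],[-0.0109,-0.0118,0.0001,0.02,-0.01,-4.93,0],[-0.0098,-0.0127,0.0001,0.02,-0.01,-4.93,0],[-0.0087,-0.0135,0.0001,0.02,-0.01,-4.93,0]]]
```

Emit:
step_arm --steps '[[[-0.0157, -0.0036, 0, 0, 0, -4.9, 0], [-0.0153, -0.0049, 0, 0, 0, -4.9, 0], [-0.0148, -0.0062, 0, 0, 0, -4.9, 0], [-0.0142, -0.0074, 0, 0, 0, -4.9, 0], [-0.0135, -0.0086, 0, 0, 0, -4.9, 0]]]'

```text
time_s: 17.8
position: [523.0, -82.3, 276.8]
tool_rot: [-2.641, 0.889, -0.616]
contact_force: [0.4, -0.4, 1.0]
width: 43.0
gripper_force: 0.0
```

Emit:
step_arm --steps '[[[-0.0127, -0.0098, 0, 0, 0, -4.9, 0], [-0.0119, -0.0108, 0, 0, 0, -4.9, 0], [-0.0109, -0.0118, 0, 0, 0, -4.9, 0], [-0.0098, -0.0127, 0, 0, 0, -4.9, 0], [-0.0087, -0.0135, 0, 0, 0, -4.9, 0]]]'

```text
time_s: 18.3
position: [502.1, -4.8, 276.9]
tool_rot: [-2.848, 0.317, -0.709]
contact_force: [0.1, 0.3, -0.3]
width: 42.9
gripper_force: 0.0
```

```bash
python3 - <<'E'
from h import *
snap("3"); wings("3"); st("FL")
R=toolR(YAW,np.radians(-117.5))
plan(wp("FL"),R,5,0)
E
```

```text
top NL 0 [nan nan nan] blade from hinge x nan s= nan sd [nan nan]
top NR 44 [ 0.   2.9 -2. ] blade from hinge x 168.1 s= 0.04 sd [ 2.7 12.4]
top FL 38 [ 0.9  2.1 -1. ] blade from hinge x 154.0 s= 0.28 sd [ 2.3 11.5]
top FR 46 [ 0.4  4.  -1.7] blade from hinge x 89.3 s= 1.41 sd [ 2.6 12.5]
scene NL 53 [ 2.6 -0.2 -3.7] blade from hinge x 89.9 s= 1.4 sd [ 2.2 12.5]
scene NR 57 [ 5.  -1.  -3.8] blade from hinge x 169.0 s= 0.02 sd [ 2.5 12.1]
scene FL 53 [ 3.9 -2.  -3.2] blade from hinge x 152.0 s= 0.32 sd [ 2.4 12.4]
scene FR 86 [ 3.  -1.  -3.8] blade from hinge x 89.8 s= 1.4 sd [ 2.4 12.4]
t 18.4 q [-0.38 -0.42  2.19  0.37  0.98  1.27] w 42.7 F cover [-0.2 -1.2  0.6] Mz [ 0.01  0.27 -0.02] a -117.99 zt [-0.003  0.002]
TCP-wing [ 0.2  2.2 69.4] tool axes F [ 0.4  1.2 -0.6]
[[[0.0002,0.0004,0.0139,0.0,0.04,-0.1,0],[0.0002,0.0004,0.0139,0.0,0.04,-0.1,0],[0.0002,0.0004,0.0139,0.0,0.04,-0.1,0],[0.0002,0.0004,0.0139,0.0,0.04,-0.1,0],[0.0002,0.0004,0.0139,0.0,0.04,-0.1,0]]]h.py:67: RuntimeWarning: Mean of empty slice.
  c=q.mean(0); w,v=np.linalg.eigh(np.cov((q-c)[:,:2].T)); v=v[:,1]; ang=np.degrees(np.arctan2(v[1],v[0]))%180
  ret = um.true_divide(
  avg = a.mean(axis, **keepdims_kw)
h.py:67: RuntimeWarning: Degrees of freedom <= 0 for slice
  c=q.mean(0); w,v=np.linalg.eigh(np.cov((q-c)[:,:2].T)); v=v[:,1]; ang=np.degrees(np.arctan2(v[1],v[0]))%180
  c *= np.true_divide(1, fact)
  c *= np.true_divide(1, fact)
```

Both of the first pair measure 1.40. Now the far left.

Emit:
step_arm --steps '[[[0.0002, 0.0004, 0.0139, 0, 0, 0, 0], [0.0002, 0.0004, 0.0139, 0, 0, 0, 0], [0.0002, 0.0004, 0.0139, 0, 0, 0, 0], [0.0002, 0.0004, 0.0139, 0, 0, 0, 0], [0.0002, 0.0004, 0.0139, 0, 0, 0, 0]]]'

```text
time_s: 18.9
position: [536.7, 0.9, 216.0]
tool_rot: [-2.846, 0.325, -0.708]
contact_force: [-0.6, 0.1, -0.3]
width: 42.6
gripper_force: 0.0
```

Emit:
step_arm --steps '[[[0, 0, 0, 0, 0, 0, 0.3], [0, 0, 0, 0, 0, 0, 0.3], [0, 0, 0, 0, 0, 0, 0.3], [0, 0, 0, 0, 0, 0, 0.3], [0, 0, 0, 0, 0, 0, 0.3]]]'

```text
time_s: 19.4
position: [536.4, 1.5, 217.0]
tool_rot: [-2.847, 0.322, -0.709]
contact_force: [-0.6, 0.8, 0.2]
width: 30.0
gripper_force: 0.0
```

```bash
python3 - <<'E'
from h import *
st("FL"); plan(wp("FL"),toolR(YAW,np.radians(-117.5)),1,0)
E
```

```text
t 19.4 q [-0.34 -0.25  2.17  0.4   0.82  1.24] w 30.0 F cover [-0.2  1.   0.3] Mz [0.01 0.23 0.03] a -118.11 zt [-0.003  0.   ]
TCP-wing [ 0.2 -1.5  0.2] tool axes F [-0.6 -0.8 -0.3]
[[[-0.0009,-0.0012,0.0002,0.07,0.16,-0.61,0]]]
```

Emit:
step_arm --steps '[[[-0.0009, -0.0012, 0, 0, 0, 0, 1], [0, 0, 0, 0, 0, 0, 1], [0, 0, 0, 0, 0, 0, 1], [0, 0, 0, 0, 0, 0, 1], [0, 0, 0, 0, 0, 0, 1]]]'

```text
time_s: 19.9
position: [535.6, 3.5, 216.6]
tool_rot: [-2.846, 0.321, -0.707]
contact_force: [-4.8, 3.7, 5.5]
width: 8.1
gripper_force: 59.5
```

Emit:
step_arm --steps '[[[0, 0, 0, 0, 0, 6, 1], [0, 0, 0, 0, 0, 6, 1], [0, 0, 0, 0, 0, 6, 1], [0, 0, 0, 0, 0, 6, 1], [0, 0, 0, 0, 0, 6, 1]]]'

```text
time_s: 20.4
position: [535.5, 3.4, 216.5]
tool_rot: [-2.577, 1.017, -0.588]
contact_force: [-5.4, 1.6, 6.1]
width: 7.9
gripper_force: 59.7
```

```bash
python3 - <<'E'
from h import *
st("FL")
E
```

```text
t 20.4 q [-0.34 -0.25  2.17  0.4   0.82  1.77] w 7.9 F cover [-1.1  3.   7.7] Mz [0.62 0.46 0.25] a -148.28 zt [-0.004  0.002]
TCP-wing [-0.3  0.5 -0. ] tool axes F [-3.2 -0.6 -7.7]
```

Remaining 31.7°, plus about 0.2 of wind-up.

Emit:
step_arm --steps '[[[0, 0, 0, 0, 0, 7, 1], [0, 0, 0, 0, 0, 7, 1], [0, 0, 0, 0, 0, 7, 1], [0, 0, 0, 0, 0, 7, 1], [0, 0, 0, 0, 0, 3.9, 1]]]'

```text
time_s: 20.9
position: [535.4, 3.3, 216.4]
tool_rot: [-2.14, 1.639, -0.432]
contact_force: [-6.8, 1.4, 6.4]
width: 8.1
gripper_force: 59.9
```

Emit:
step_arm --steps '[[[0, 0, 0, 0, 0, 0, 1], [0, 0, 0, 0, 0, 0, 1], [0, 0, 0, 0, 0, 0, 1], [0, 0, 0, 0, 0, 0, 1], [0, 0, 0, 0, 0, 0, 1]]]'

```text
time_s: 21.4
position: [535.4, 3.3, 216.4]
tool_rot: [-2.141, 1.637, -0.433]
contact_force: [-7.1, 1.1, 7.3]
width: 8.4
gripper_force: 59.9
```

```bash
python3 - <<'E'
from h import *
st("FL")
E
```

```text
t 21.4 q [-0.34 -0.25  2.17  0.4   0.82  2.33] w 8.4 F cover [-2.   2.9  9.6] Mz [ 0.65  0.59 -0.09] a 179.99 zt [-0.005  0.002]
TCP-wing [-0.5  0.5 -0. ] tool axes F [-2.9  2.1 -9.6]
```

Emit:
step_arm --steps '[[[0, 0, 0, 0, 0, 0, 0], [0, 0, 0, 0, 0, 0, 0], [0, 0, 0, 0, 0, 0, 0], [0, 0, 0, 0, 0, 0, 0], [0, 0, -0.005, 0, 0, 0, 0]]]'

```text
time_s: 21.9
position: [532.9, 2.4, 219.9]
tool_rot: [-2.142, 1.638, -0.432]
contact_force: [-0.2, 0.6, -0.6]
width: 42.8
gripper_force: 0.0
```

Emit:
step_arm --steps '[[[0, 0, -0.015, 0, 0, 0, 0], [0, 0, -0.02, 0, 0, 0, 0], [0, 0, -0.02, 0, 0, 0, 0], [0, 0, -0.01, 0, 0, -5, 0], [0, 0, 0, 0, 0, -8, 0]]]'

```text
time_s: 22.4
position: [502.5, -6.7, 279.4]
tool_rot: [-2.339, 1.392, -0.508]
contact_force: [-1.1, -0.4, 0.6]
width: 42.7
gripper_force: 0.0
```

```bash
python3 - <<'E'
from h import *
st("FL")
R=toolR(YAW,np.radians(-102))
plan(wp("NR",70),R,10,0)
E
```

```text
t 22.4 q [-0.39 -0.43  2.18  0.37  0.99  2.11] w 42.7 F cover [-0.7 -0.1  1.1] Mz [0.01 0.23 0.01] a -166.69 zt [-0.001 -0.002]
TCP-wing [ 1.3 -0.5 71.7] tool axes F [-0.1  0.7 -1.1]
[[[0.0127,0.0155,0.0002,0.01,-0.0,-6.47,0],[0.0109,0.0168,0.0002,0.01,-0.0,-6.47,0],[0.0089,0.0179,0.0002,0.01,-0.0,-6.47,0],[0.0069,0.0188,0.0002,0.01,-0.0,-6.47,0],[0.0047,0.0195,0.0002,0.01,-0.0,-6.47,0]]]
[[[0.0025,0.0199,0.0002,0.01,-0.0,-6.47,0],[0.0002,0.02,0.0002,0.01,-0.0,-6.47,0],[-0.002,0.0199,0.0002,0.01,-0.0,-6.47,0],[-0.0043,0.0196,0.0002,0.01,-0.0,-6.47,0],[-0.0064,0.019,0.0002,0.01,-0.0,-6.47,0]]]
```

Emit:
step_arm --steps '[[[0.0127, 0.0155, 0.0002, 0, 0, -6.5, 0], [0.0109, 0.0168, 0.0002, 0, 0, -6.5, 0], [0.0089, 0.0179, 0.0002, 0, 0, -6.5, 0], [0.0069, 0.0188, 0.0002, 0, 0, -6.5, 0], [0.0047, 0.0195, 0.0002, 0, 0, -6.5, 0]]]'

```text
time_s: 22.9
position: [472.0, -97.3, 245.9]
tool_rot: [-2.722, 0.705, -0.65]
contact_force: [0.1, 0.7, -0.3]
width: 42.5
gripper_force: 0.0
```

Emit:
step_arm --steps '[[[0.0025, 0.0199, 0.0002, 0, 0, -6.5, 0], [0.0002, 0.02, 0.0002, 0, 0, -6.5, 0], [-0.002, 0.0199, 0.0002, 0, 0, -6.5, 0], [-0.0043, 0.0196, 0.0002, 0, 0, -6.5, 0], [-0.0064, 0.019, 0.0002, 0, 0, -6.4, 0]]]'

```text
time_s: 23.4
position: [442.5, -188.0, 214.7]
tool_rot: [-2.924, -0.086, -0.756]
contact_force: [-0.0, 0.1, 0.2]
width: 42.4
gripper_force: 0.0
```

```bash
python3 - <<'E' 2>/dev/null
from h import *
st("NR")
plan(wp("NR"),toolR(YAW,np.radians(-102)),5,0)
snap("4"); wings("4")
E
```

```text
t 23.4 q [-0.88 -0.33  2.24  0.54  1.07  0.41] w 42.4 F cover [0.1 0.1 0.2] Mz [0.02 0.25 0.03] a -101.83 zt [-0.004  0.   ]
TCP-wing [-2.3  0.3 68.4] tool axes F [ 0.1 -0.1 -0.2]
[[[0.0005,-0.0,0.0137,0.01,0.04,0.03,0],[0.0005,-0.0,0.0137,0.01,0.04,0.03,0],[0.0005,-0.0,0.0137,0.01,0.04,0.03,0],[0.0005,-0.0,0.0137,0.01,0.04,0.03,0],[0.0005,-0.0,0.0137,0.01,0.04,0.03,0]]]
top NL 45 [ 0.3  2.1 -1.9] blade from hinge x 90.6 s= 1.39 sd [ 2.4 12.5]
top NR 41 [ 2.5  2.4 -1.2] blade from hinge x 170.1 s= 0.0 sd [ 2.6 12. ]
top FL 47 [ 0.2  1.8 -1.4] blade from hinge x 90.8 s= 1.39 sd [ 2.6 12.4]
top FR 46 [ 0.4  3.5 -1.9] blade from hinge x 89.7 s= 1.4 sd [ 2.3 12.8]
scene NL 55 [ 2.7 -1.1 -3.8] blade from hinge x 89.9 s= 1.4 sd [ 2.2 12.6]
scene NR 55 [ 4.8 -1.  -3.5] blade from hinge x 169.2 s= 0.02 sd [ 2.5 11.9]
scene FL 67 [ 2.4 -1.2 -3.8] blade from hinge x 89.2 s= 1.41 sd [ 2.4 12.6]
scene FR 84 [ 3.  -1.1 -3.7] blade from hinge x 90.1 s= 1.4 sd [ 2.3 12.4]
```

Emit:
step_arm --steps '[[[0.0005, 0, 0.0137, 0, 0, -0.2, 0], [0.0005, 0, 0.0137, 0, 0, -0.2, 0], [0.0005, 0, 0.0137, 0, 0, -0.2, 0], [0.0005, 0, 0.0137, 0, 0, -0.2, 0], [0.0005, 0, 0.0137, 0, 0, 0, 0]]]'

```text
time_s: 24.0
position: [478.5, -177.4, 156.5]
tool_rot: [-2.925, -0.098, -0.758]
contact_force: [0.7, -0.1, 0.6]
width: 42.6
gripper_force: 0.0
```

Emit:
step_arm --steps '[[[0, 0, 0, 0, 0, 0, 0.3], [0, 0, 0, 0, 0, 0, 0.3], [0, 0, 0, 0, 0, 0, 0.3], [0, 0, 0, 0, 0, 0, 0.3], [0, 0, 0, 0, 0, 0, 0.3]]]'

```text
time_s: 24.5
position: [478.0, -178.3, 157.0]
tool_rot: [-2.925, -0.099, -0.758]
contact_force: [0.4, 0.3, -0.5]
width: 29.7
gripper_force: 0.0
```

```bash
python3 - <<'E'
from h import *
st("NR"); plan(wp("NR"),toolR(YAW,np.radians(-101)),1,0)
E
```

```text
t 24.5 q [-0.79 -0.16  2.22  0.59  0.9   0.38] w 29.7 F cover [ 0.2  0.2 -0.6] Mz [0.05 0.27 0.02] a -101.31 zt [-0.003 -0.   ]
TCP-wing [ 0.6  0.3 -0. ] tool axes F [ 0.2 -0.2  0.6]
[[[-0.0006,0.0004,-0.0,0.04,0.19,-0.31,0]]]
```

Emit:
step_arm --steps '[[[-0.0006, 0.0002, 0, 0, 0, 0, 1], [0, 0, 0, 0, 0, 0, 1], [0, 0, 0, 0, 0, 0, 1], [0, 0, 0, 0, 0, 0, 1], [0, 0, 0, 0, 0, 0, 1]]]'

```text
time_s: 25.0
position: [477.3, -178.3, 156.3]
tool_rot: [-2.925, -0.099, -0.757]
contact_force: [-6.5, 1.5, 5.4]
width: 7.9
gripper_force: 59.1
```

Emit:
step_arm --steps '[[[0, 0, 0, 0, 0, 8, 1], [0, 0, 0, 0, 0, 8, 1], [0, 0, 0, 0, 0, 8, 1], [0, 0, 0, 0, 0, 8, 1], [0, 0, 0, 0, 0, 8, 1]]]'

```text
time_s: 25.5
position: [477.3, -178.0, 156.4]
tool_rot: [-2.65, 0.869, -0.617]
contact_force: [-4.7, 2.2, 6.6]
width: 8.0
gripper_force: 59.3
```

```bash
python3 - <<'E'
from h import *
st("NR")
E
```

```text
t 25.5 q [-0.79 -0.16  2.22  0.59  0.9   1.08] w 8.0 F cover [-0.1  3.4  7.7] Mz [0.68 0.31 0.24] a -141.55 zt [-0.004  0.002]
TCP-wing [-0.1  0.7 -0.2] tool axes F [-2.7 -2.  -7.7]
```

Remaining 38.45°, plus 0.2.

Emit:
step_arm --steps '[[[0, 0, 0, 0, 0, 8, 1], [0, 0, 0, 0, 0, 8, 1], [0, 0, 0, 0, 0, 8, 1], [0, 0, 0, 0, 0, 8, 1], [0, 0, 0, 0, 0, 6.6, 1]]]'

```text
time_s: 26.0
position: [477.5, -177.8, 156.5]
tool_rot: [-2.139, 1.638, -0.432]
contact_force: [-3.9, 3.0, 5.0]
width: 8.0
gripper_force: 59.2
```

Emit:
step_arm --steps '[[[0, 0, 0, 0, 0, 0, 1], [0, 0, 0, 0, 0, 0, 1], [0, 0, 0, 0, 0, 0, 1], [0, 0, 0, 0, 0, 0, 1], [0, 0, 0, 0, 0, 0, 1]]]'

```text
time_s: 26.5
position: [477.5, -177.8, 156.5]
tool_rot: [-2.142, 1.634, -0.434]
contact_force: [-5.1, 2.8, 6.4]
width: 8.0
gripper_force: 59.3
```

```bash
python3 - <<'E'
from h import *
st("NR")
E
```

```text
t 26.5 q [-0.79 -0.16  2.22  0.59  0.9   1.75] w 8.0 F cover [-0.4  4.   7.6] Mz [ 0.75  0.22 -0.04] a -179.91 zt [-0.003  0.002]
TCP-wing [ 0.2  0.9 -0.3] tool axes F [-4.1  0.5 -7.6]
```

Release, lift, and back off along the normal to see everything clearly.

Emit:
step_arm --steps '[[[0, 0, 0, 0, 0, 0, 0], [0, 0, 0, 0, 0, 0, 0], [0, 0, 0, 0, 0, 0, 0], [0, 0, 0, 0, 0, 0, 0], [0, 0, -0.005, 0, 0, 0, 0]]]'

```text
time_s: 27.0
position: [474.7, -178.6, 159.9]
tool_rot: [-2.143, 1.636, -0.433]
contact_force: [-0.1, -0.2, 0.5]
width: 42.8
gripper_force: 0.0
```

Emit:
step_arm --steps '[[[0, 0, -0.015, 0, 0, 0, 0], [0, 0, -0.02, 0, 0, 0, 0], [0, 0, -0.03, 0, 0, 0, 0], [0, 0, -0.03, 0, 0, 0, 0], [0, 0, 0, 0, 0, 0, 0]]]'

```text
time_s: 27.5
position: [429.9, -193.4, 247.3]
tool_rot: [-2.143, 1.635, -0.446]
contact_force: [0.6, -0.4, -0.2]
width: 42.8
gripper_force: 0.0
```

```bash
python3 - <<'E' 2>/dev/null
from h import *
st("NR")
snap("5"); wings("5")
for n in("top","scene"):
    p,d=load(n,"5"); L=(cloud(n,d)-X)@frame(YAW,0); m=(d>0)&(abs(L[...,0]+95)<40)&(abs(L[...,1])<45)&(abs(L[...,2]-12)<10); print(n,"face z at middle",np.median(L[m][:,2]),m.sum())
a,b=load("top","5")[0],load("scene","5")[0]
cv2.imwrite("pics/both5.png",np.hstack([cv2.resize(x[...,::-1],(400,300),interpolation=cv2.INTER_AREA) for x in(a,b)]))
E
```

```text
t 27.5 q [-0.91 -0.4   2.23  0.53  1.15  1.78] w 42.8 F cover [ 0.3 -0.5 -0.4] Mz [ 0.04  0.19 -0.02] a -179.78 zt [-0.001 -0.007]
TCP-wing [  2.2  -1.7 103.4] tool axes F [ 0.5 -0.3  0.4]
top NL 47 [ 0.3  2.2 -1.7] blade from hinge x 91.3 s= 1.38 sd [ 2.6 12.7]
top NR 41 [ 0.9  2.8 -1.8] blade from hinge x 91.2 s= 1.38 sd [ 2.2 12.7]
top FL 46 [ 0.1  1.8 -1.5] blade from hinge x 90.0 s= 1.4 sd [ 2.6 12.3]
top FR 47 [ 0.5  2.8 -1.9] blade from hinge x 89.7 s= 1.4 sd [ 2.5 12.9]
scene NL 57 [ 2.8 -1.6 -3.9] blade from hinge x 90.1 s= 1.4 sd [ 2.2 12.7]
scene NR 67 [ 3.4 -0.6 -4. ] blade from hinge x 88.9 s= 1.42 sd [ 2.2 12.3]
scene FL 68 [ 2.6 -0.6 -3.7] blade from hinge x 89.2 s= 1.41 sd [ 2.3 12.5]
scene FR 85 [ 3.  -0.5 -3.8] blade from hinge x 89.1 s= 1.42 sd [ 2.5 12. ]
top face z at middle 13.173676217991895 883
scene face z at middle 11.453871360138631 1005
```

View pics/both5.png

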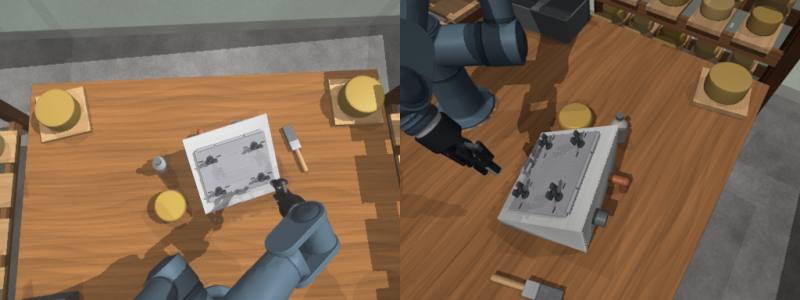

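The picture shows the cover flat on its housing and all four wings in line with their scored lines. The cheese, bottle and brush are where they were, and the gripper is clear.

```bash
python3 -c "
from workcell import r
print(r.close_job())"
```

```text
the job is handed in; nothing more can be done
None
```

The cover is shut on its gasket and the wing screws were tightened in cross order (near left, far right, then far left, near right), each measuring 1.38–1.42 rad against the 1.40 mark; the cheese, bottle and brush were left alone and the job was handed in at about 28 s (no verdict was returned).

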